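Second UV pass for the ward phones

TASK

The two ward phones in the UV disinfection box have had their first pass. Turn each one end for end and stand it back upright in its own cradle, so that its other side faces the lamp; then shut the cover and swing the red-knobbed hook on the side home into its catch. Do not knock the glass lamp or drop a phone on its side, and leave the other things on the worktop where they are.

Things in the scene. Friction and masses are not known exactly. Their poses are not given: they have to be found in the camera images.
- uv_box: White UV box, fixed, 172 deep (x) by 192 wide (y), walls 5 thick, rim 50 high. Origin: centre of its underside on the worktop; +x points to its back (hinge side), +y to its left seen from the front, z up. Two cradles along x, at y = +52 and y = -52; the lamp runs between them at y = 0.
- cradle_left (a point): Middle of the left cradle (y = +52, z = 10 of the box), where a phone's origin stands. Two bent steel brackets at x = +-44, each 16 wide, carry the phone at z = 10 between uprights 24 apart up to z = 26, with lips flared outward up to z = 34; open between the brackets. A phone's top edge is then at z = 68, with 30 clear to the wall and 34 to the lamp.
- cradle_right (a point): Middle of the right cradle (y = -52, z = 10 of the box). As the left one.
- lamp: Glass lamp tube, 16 in diameter, 128 long, lying along the box's x; origin at its middle, at x = 0, y = 0, z = 42 of the UV box. End sockets beyond it reach z = 54. Fragile.
- phone_white: White phone with blue trim. Ward phone to be turned, loose, 150 g: 20 thick (x), 136 long (y), 58 high (z), standing on a long edge in a cradle of the UV box. Origin: centre of its underside. +x points out of the screen face, -x out of the back with the battery door, +y to the earpiece end.
- phone_dark: Dark grey phone with orange trim. Ward phone to be turned, loose, 150 g: 20 thick (x), 136 long (y), 58 high (z), standing on a long edge in a cradle of the UV box. Origin: centre of its underside. +x points out of the screen face, -x out of the back with the battery door, +y to the earpiece end.
- phone_white_ear (a point): Middle of the earpiece end of the white phone (68 along +y from its middle, 29 up).
- phone_dark_ear (a point): Middle of the earpiece end of the dark phone (68 along +y from its middle, 29 up).
- cover (a joint): Hinged cover of the box: 0 = shut, about 1.85 to 2.05 rad = open, leaning back. White shell 172 deep, 192 wide, 32 high, with an amber window; it stays open leaning back, and falls shut slowly once swung some 30 degrees forward of upright. Mass 0.3 kg.
- cover_hinge (a point): Middle of the cover's hinge line (parallel to the box's y), at x = +86, z = 50 of the box.
- cover_edge (a point): Middle of the cover's free edge on its outer (upper) surface, 172 from the hinge line and 32 above the cover's rim plane. A blue pull lip (70 wide, 18 deep, 8 thick) projects from the front face below it.
- hook (a joint): Steel swing hook on the right (-y) side of the box, turning about an upright pivot in a level plane: 0 = home, its nose round the catch pin on the cover's side, arm along the box's -x; it grows as the arm swings outward, 1.57 = pointing along the box's -y. Range 0 to 1.85; stiff enough to stay where it is left.
- hook_pivot (a point): The hook's pivot axis, at x = +40, y = -108, z = 61 of the box. The arm is 85 long.
- hook_knob (a point): Centre of the top of the hook's upright red knob, 14 in diameter and 28 tall, on the arm 55 from the pivot; its top is 34 above the arm, 95 above the worktop (the shut cover's top is at 82 and its side 10 from the knob's axis).
- vial: Bystander, loose: glass injection vial with blue cap, 25x25x53, standing. Origin: centre of its underside.
- oximeter: Bystander, loose: blue and grey finger oximeter, 34x58x31. Origin: centre of its underside.
- carton: Bystander, loose: small white carton with a purple end, 53x88x30. Origin: centre of its underside.
- marker: Bystander, loose: marker pen with black cap, 12x136x14. Origin: centre of its underside.
- penlight: Bystander, loose: grey penlight with black end, 14x128x16. Origin: centre of its underside.
- scissors: Bystander, loose: scissors with orange handles, 71x176x10, lying. Origin: centre of its underside.
- tape_roll: Bystander, loose: white roll of tape, 76 across, 25 high, lying. Origin: centre of its underside.
- kidney_dish: Bystander, loose: pale kidney dish, 97x197x35. Origin: centre of its underside.

How it is judged:
On the way, in this order (a step that is already met when the one before it is completed fails the run):
1. both phones stand turned end for end in their own cradles, released, the cover still open (distance of each of phone_white_ear, phone_dark_ear from where it was at the start of the episode above 0.1 m and distance of each of phone_white, phone_dark from where it was at the start of the episode below 0.045 m and (y of phone_white in the frame of uv_box between -0.059 and -0.045 m or y of phone_white in the frame of uv_box between 0.045 and 0.059 m) and z of phone_white in the frame of uv_box between 0.005 and 0.015 m and angle between each of phone_white, phone_dark's own z axis and vertical below 0.25 rad and angle between the y axis of each of phone_white, phone_dark and the x axis of uv_box, either way round below 0.12 rad and linear speed of each of phone_white, phone_dark below 0.03 m/s and (y of phone_dark in the frame of uv_box between -0.059 and -0.045 m or y of phone_dark in the frame of uv_box between 0.045 and 0.059 m) and z of phone_dark in the frame of uv_box between 0.005 and 0.015 m and contact force between the fingers and phone_white below 0.2 N and contact force between the fingers and phone_dark below 0.2 N and value of joint cover above 1 rad), for 0.2 s.
2. the cover is shut, both phones standing turned inside (distance of each of phone_white_ear, phone_dark_ear from where it was at the start of the episode above 0.1 m and distance of each of phone_white, phone_dark from where it was at the start of the episode below 0.045 m and (y of phone_white in the frame of uv_box between -0.059 and -0.045 m or y of phone_white in the frame of uv_box between 0.045 and 0.059 m) and z of phone_white in the frame of uv_box between 0.005 and 0.015 m and angle between each of phone_white, phone_dark's own z axis and vertical below 0.25 rad and angle between the y axis of each of phone_white, phone_dark and the x axis of uv_box, either way round below 0.12 rad and linear speed of each of phone_white, phone_dark below 0.03 m/s and (y of phone_dark in the frame of uv_box between -0.059 and -0.045 m or y of phone_dark in the frame of uv_box between 0.045 and 0.059 m) and z of phone_dark in the frame of uv_box between 0.005 and 0.015 m and value of joint cover below 0.05 rad and velocity of joint cover below 0.1 rad/s), for 0.2 s.
3. the hook is swung home with the cover shut (value of joint cover below 0.05 rad and velocity of joint cover below 0.1 rad/s and value of joint hook below 0.1 rad), for 0.2 s.
At the end, for the whole second after the job is handed in: Each phone stands upright (within 0.25 rad) in its own cradle, in line with it (0.12 rad), down on its brackets (5 mm), at rest, within 45 mm of where it stood, its earpiece end moved by more than 100 mm (turned end for end); the cover is shut (under 0.05 rad) and the hook home (under 0.10 rad) (all of step 3 and distance of each of phone_white_ear, phone_dark_ear from where it was at the start of the episode above 0.1 m and distance of each of phone_white, phone_dark from where it was at the start of the episode below 0.045 m and (y of phone_white in the frame of uv_box between -0.059 and -0.045 m or y of phone_white in the frame of uv_box between 0.045 and 0.059 m) and z of phone_white in the frame of uv_box between 0.005 and 0.015 m and angle between each of phone_white, phone_dark's own z axis and vertical below 0.25 rad and angle between the y axis of each of phone_white, phone_dark and the x axis of uv_box, either way round below 0.12 rad and linear speed of each of phone_white, phone_dark below 0.03 m/s and (y of phone_dark in the frame of uv_box between -0.059 and -0.045 m or y of phone_dark in the frame of uv_box between 0.045 and 0.059 m) and z of phone_dark in the frame of uv_box between 0.005 and 0.015 m and contact force between the fingers and phone_white below 0.2 N and contact force between the fingers and phone_dark below 0.2 N and velocity of joint hook below 0.1 rad/s); the robot touches nothing.
It fails at once if the lamp is knocked (more than 3 N) (contact force between lamp and anything else above 3 N).
It fails at once if a phone is tipped over or laid on its side (angle between any of phone_white, phone_dark's own z axis and vertical above 0.8 rad).
It fails at once if another thing on the worktop is moved by more than 30 mm or tipped over (distance of any of vial, oximeter, carton, marker, penlight, scissors, tape_roll, kidney_dish from where it was at the start of the episode above 0.03 m or angle between any of vial, oximeter, carton, marker, penlight, scissors, tape_roll, kidney_dish's own z axis and vertical above 0.6 rad).
It also fails if it takes over 72 s, if anything falls off the work surface, if the arm or the gripper's body presses on something with over 40 N, if the wrist force passes 120 N, or if a joint passes its speed limit or range.

ROBOT

A 6-joint arm with a two-finger parallel gripper is mounted at the origin on a cart in front of the work surface, level with it; the furniture and walls round the work are solid. World frame = base frame: x ahead of the robot, y to its left, z up, the work surface at z = 0. Lengths are in m, angles in rad, forces in N, time in s.
With the tool pointing down it reaches from about 0.35 to 1 m from the base axis. Payload 7.1 kg.
Tool frame: the origin (TCP) lies midway between the tips of the shut fingers; the grasp point (between the pads) lies 19 mm behind it; z points along the fingers, y is the line along which they close (so a half turn about z gives the same grasp; the last joint's range is limited). The gripper opens to 85 mm and grips with 20 to 120 N. Pads are 22 mm wide; open, the fingers measure 114 mm over their backs; the gripper's body (76 mm by 85 mm) begins 54 mm behind the grasp point. The pads swing forward as they close: fully open they stand 13 mm farther back than shut.
Start: joints at [1.211, 0.423, 1.63, -0, 1.089, -0.019], TCP at [0.209, 0.589, 0.231] pointing down, gripper open.
Joint ranges: [-3, 3], [-0.9, 2.11], [0.09, 2.58], [-1.31, 4.45], [0.11, 2.69], [-2.54, 2.54]. Speed limits (rad/s): [2.39, 2.39, 3.01, 3.14, 3.14, 3.14].

INTERFACE

Orientations are given as a unit quaternion [w, x, y, z].
In Python, from station import read_state, get_image, camera_params, hand_in gives the robot as it stands. The module is installed in compiled form; this text tells all that it offers.
- The arm moves only by the shell command python3 -m handwheel 'ROWS' [FORCE]. ROWS is JSON, a list of rows, each a list of 7 numbers: the shift along the tool's x, y, z in mm, then the turn, a rotation vector about the tool's x, y, z in degrees, then the opening, from 0 (shut) to 1 (fully open). A call has exactly 8 rows; each row is the pose to reach, as a shift and turn from the pose commanded when the call began, along the tool's axes at that moment; what a row does not reach only later rows make up. A row lasts 1/10 s, in which the tool goes at most 50 mm and 8.59 degrees, less where a joint would pass 70% of its speed; a pose out of reach is approached as far as the arm can. A call with a gripper value outside its range is refused whole. The fingers move at their own pace and stop on an object; FORCE is the grip in N (left out, the last holds). Time passes only in rows, so rows that repeat a pose let the fingers close, or fill a call up. It gives the time, the measured TCP pose, the force, the opening and the grip force at its end, in the units of the state.
- read_state(): the state, without advancing time (a new reading comes with each control period).
- get_image(name): name is "side" or "top"; returns (picture, depth): 420x560x3 uint8, blue, green, red; 420x560 float32, m along the optical axis (not along the pixel's ray), 0 where there is no reading.
- camera_params(name): a dict with "K" (3x3 intrinsics, pixels), "xyz" and "rotation" of the camera in the world. Camera axes: x right, y down, z forward; pixel columns grow to the right and rows downward; lengths in m; the calibration is good to about 2 mm. A picture is of the moment at which its call begins. camera_params takes no time and is no camera call.
- hand_in(): hands the job in; it is judged then, once.
The state is a dict: "time": time; "joint_positions": joint angles; "joint_velocities": joint speeds; "joint_torque": joint torques, N m; "ee_pos": TCP position; "tool_rot": TCP orientation; "contact_force": force on the tool from outside, world axes, zero at the start; "ft_torque": the same for the moment, N m; "width": finger opening in m; "gripper_force": force on a finger pad.
Only numpy, scipy, OpenCV 4.12 (cv2) and the standard library are available. Lean on these libraries where they do the work, as an engineer would, in place of code of your own. Each camera call takes 0.05 s, during which the arm holds its last target. There are 200 camera calls.

## Working session

There is one attempt and no reset: what is moved stays moved. The work goes in short steps, Python scripts to look and compute and a shell command to move; the robot and the scene stay as the last step left them, time stands still between calls to the robot, and variables do not carry over. Pictures are saved under pics/ and viewed, at most 13 in all, crops included, and the job is handed in when it is done.

```bash
mkdir -p pics; python3 - <<'E'
from station import *
import cv2,numpy as np
for n in("top","side"):
    im,d=get_image(n); cv2.imwrite(f"pics/{n}0.png",im); np.save(f"{n}0.npy",d)
    p=camera_params(n); print(n,p)
s=read_state();print(s)
E
```

```text
top {'K': array([[418.28571954,   0.        , 278.15225401],
       [  0.        , 418.28571954, 210.95764881],
       [  0.        ,   0.        ,   1.        ]]), 'xyz': array([ 0.38318795, -0.05602981,  1.00972147]), 'rotation': array([-0.04583261,  0.71064936, -0.69874578,  0.06805294])}
side {'K': array([[539.97248683,   0.        , 282.58266732],
       [  0.        , 539.97248683, 208.55721529],
       [  0.        ,   0.        ,   1.        ]]), 'xyz': array([ 0.44627205, -1.05572704,  0.97411768]), 'rotation': array([-0.39814734,  0.91623631, -0.04128641,  0.0168866 ])}
{'time': 0.1, 'joint_positions': array([ 1.21098850e+00,  4.23765707e-01,  1.63062775e+00, -9.05470349e-06,
        1.08862654e+00, -1.90150293e-02]), 'joint_velocities': array([-0.0010951 , -0.0023731 , -0.00247265,  0.00104592,  0.00269525,
       -0.00105286]), 'joint_torque': array([ 4.30680111e-04, -5.58423758e+01, -2.82445121e+01, -5.16670593e-05,
        3.09586161e-03,  1.14239600e-05]), 'ee_pos': array([0.20870338, 0.58858238, 0.23061707]), 'tool_rot': array([-1.30432105e-04,  1.69570907e-01,  9.85517731e-01, -7.01659383e-04]), 'contact_force': array([0.33436883, 0.70524772, 0.04919414]), 'ft_torque': array([-0.03066325,  0.03733003, -0.00837805]), 'gripper_force': 0.0, 'width': 0.08534719690179761}
```

View pics/top0.png

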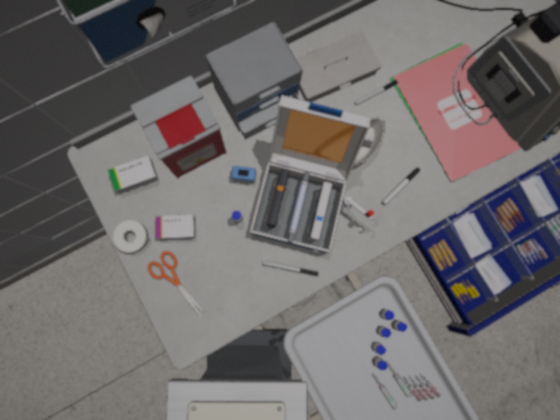

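View pics/side0.png

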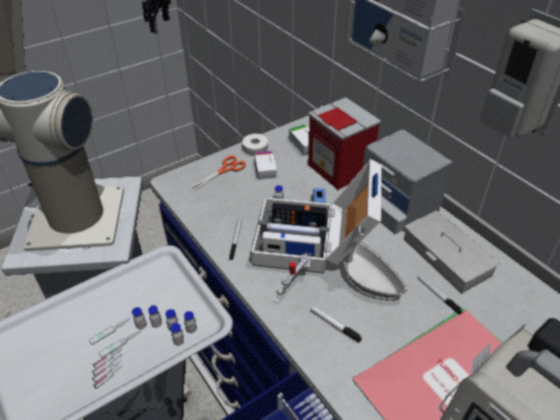

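The top view shows the box at about (300,205), with the dark phone (276,200) in the left cradle and the white phone (320,212) in the right. The cover leans back towards (320,130), and the hook with its red knob is at about (370,212). Next is an enlarged crop.

```bash
cat > h.py <<'E'
import numpy as np
from scipy.spatial.transform import Rotation as R
from station import *
def w(n,u,v,z=None,d=None):
    p=camera_params(n);K=p["K"];q=p["rotation"];r=R.from_quat([q[1],q[2],q[3],q[0]])
    ray=r.apply([(u-K[0,2])/K[0,0],(v-K[1,2])/K[1,1],1.])
    t=(z-p["xyz"][2])/ray[2] if z is not None else d[int(round(v)),int(round(u))]
    return p["xyz"]+t*ray
def px(n,P):
    p=camera_params(n);K=p["K"];q=p["rotation"];r=R.from_quat([q[1],q[2],q[3],q[0]])
    c=r.inv().apply(np.array(P)-p["xyz"]);return c[:2]/c[2]*[K[0,0],K[1,1]]+K[:2,2]
E
python3 - <<'E'
import cv2
im=cv2.imread("pics/top0.png");c=im[85:265,225:425]
cv2.imwrite("pics/c1.png",cv2.resize(c,None,fx=3.3,fy=3.3,interpolation=cv2.INTER_CUBIC)[:600])
from h import *
d=np.load("top0.npy")
for u,v in((300,60),(160,130),(284,180),(371,213)):print(w("top",u,v,d=d).round(3))
E
```

```text
[ 0.921 -0.134  0.047]
[0.681 0.163 0.183]
[ 0.61  -0.097  0.067]
[ 0.532 -0.291  0.094]
```

View pics/c1.png

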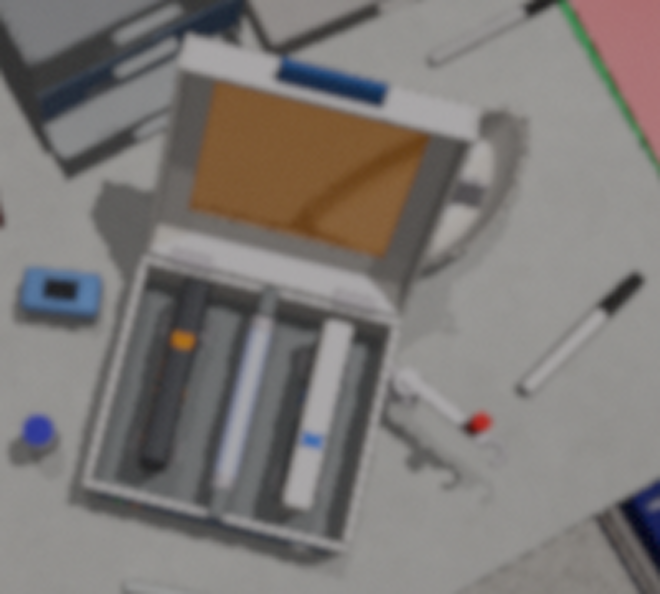

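```bash
python3 - <<'E'
from h import *
import cv2
f=lambda x,y,z:w("top",225+(x-1.15)/3.3,85+(y-1.15)/3.3,z)[:2]
fl,fr,bl,br=[f(*p,.05) for p in((85,487),(343,548),(143,262),(398,318))]
c=(fl+fr+bl+br)/4; ex=(bl+br-fl-fr)/2; ey=(fl+bl-fr-br)/2
print("c",c,"dep",np.linalg.norm(ex),"wid",np.linalg.norm(ey),"yaw",np.degrees([np.arctan2(ex[1],ex[0]),np.arctan2(-ey[0],ey[1])]))
for n,a,b in(("dark",(193,283),(153,467)),("white",(340,322),(296,508))):
    A,B=f(*a,.068),f(*b,.068);print(n,(A+B)/2,np.linalg.norm(A-B),np.degrees(np.arctan2(*(A-B)[::-1])))
print("knob",f(481,423,.095))
# depth: points
d=np.load("top0.npy");p=camera_params("top");K=p["K"];q=p["rotation"];r=R.from_quat([q[1],q[2],q[3],q[0]])
V,U=np.mgrid[:420,:560];P=r.apply(np.stack([(U-K[0,2])/K[0,0]*d,(V-K[1,2])/K[1,1]*d,d],-1).reshape(-1,3))+p["xyz"]
m=(abs(P[:,2]-.068)<.004)&(np.hypot(*(P[:,:2]-c).T)<.1)
yaw=np.arctan2(ex[1],ex[0]);L=(P[m][:,:2]-c)@np.array([[np.cos(yaw),-np.sin(yaw)],[np.sin(yaw),np.cos(yaw)]])
for s in(1,-1):
    l=L[(abs(L[:,1]*s-.052)<.02)&(abs(L[:,0])<.09)];print(len(l),l.mean(0),l.min(0),l.max(0),np.polyfit(l[:,0],l[:,1],1))
E
```

```text
c [ 0.55101849 -0.13174795] dep 0.16859150628055994 wid 0.1859808191761349 yaw [-13.36562905 -11.88961069]
dark [ 0.56678528 -0.08188838] 0.13329420557968996 -11.203149201626402
white [ 0.5406096  -0.18299727] 0.13505500514543095 -13.247964788926739
knob [ 0.53204772 -0.28980177]
449 [0.01029331 0.05116457] [-0.05726645  0.04132207] [0.07758901 0.06108489] [0.00111639 0.05115308]
449 [ 0.00283291 -0.05239588] [-0.06315265 -0.06217301] [ 0.07084525 -0.04266061] [ 0.00184006 -0.05240109]
```

```bash
cat >> h.py <<'E'
C=np.array([.551,-.132]);YAW=np.radians(-13.3)
def box(x,y,z): c,s=np.cos(YAW),np.sin(YAW);return np.array([C[0]+c*x-s*y,C[1]+s*x+c*y,z])
def go(P,psi):
    s=read_state();q=s["tool_rot"];T=R.from_quat([q[1],q[2],q[3],q[0]]);a=np.radians(psi)
    y=np.array([np.cos(a),np.sin(a),0]);z=np.array([0,0,-1.]);G=R.from_matrix(np.stack([np.cross(y,z),y,z],1))
    print("shift",(T.inv().apply(P-s["ee_pos"])*1e3).round(1),"turn",np.degrees((T.inv()*G).as_rotvec()).round(2),"target",P.round(4),"j",s["joint_positions"].round(2),"t",s["time"])
E
python3 -c "
from h import *
go(box(.010,.051,.2306),76.7)"
```

```text
shift [-567.9 -513.     0.7] turn [-0.08 -0.01 -6.23] target [ 0.5725 -0.0847  0.2306] j [ 1.21  0.42  1.63 -0.    1.09 -0.02] t 0.1
```

```bash
python3 -m handwheel '[[-35,-32,0,0,0,-1,0.47],[-71,-64,0,0,0,-2,0.47],[-106,-96,0,0,0,-3,0.47],[-142,-128,0,0,0,-4,0.47],[-177,-160,0,0,0,-5,0.47],[-213,-192,0,0,0,-6.2,0.47],[-248,-224,0,0,0,-6.2,0.47],[-284,-256,0,0,0,-6.2,0.47]]' 60; python3 -c "
from h import *
go(box(.010,.051,.2306),76.7)"
```

```text
time: 0.9
ee_pos: [0.3913, 0.251, 0.2312]
tool_rot: [-0.0, 0.116, 0.993, -0.0]
contact_force: [0.5, -0.1, 0.1]
width: 0.0402
gripper_force: 0.0
shift [-253.6 -285.     0.6] turn [-0.01 -0.01 -0.  ] target [ 0.5725 -0.0847  0.2306] j [ 0.54  0.19  1.97  0.    0.98 -0.79] t 0.9
```

```bash
python3 -m handwheel '[[-33,-36,0,0,0,0,0.47],[-66,-74,0,0,0,0,0.47],[-99,-111,0,0,0,0,0.47],[-132,-149,0,0,0,0,0.47],[-165,-186,0,0,0,0,0.47],[-198,-223,0,0,0,0,0.47],[-231,-260,0,0,0,0,0.47],[-253,-285,0,0,0,0,0.47]]'; python3 -m handwheel '[[0,0,20,0,0,0,0.47],[0,0,40,0,0,0,0.47],[0,0,60,0,0,0,0.47],[0,0,80,0,0,0,0.47],[0,0,90,0,0,0,0.47],[0,0,100,0,0,0,0.47],[0,0,100,0,0,0,0.47],[0,0,100,0,0,0,0.47]]';python3 - <<'E'
from h import *
import cv2
go(box(.010,.051,.036),76.7)
a,_=get_image("top");b,_=get_image("side");b=cv2.resize(b[170:300,220:400],None,fx=3,fy=3,interpolation=2);a=cv2.resize(a[140:270,225:365],None,fx=3,fy=3,interpolation=2)
o=np.zeros((390,960,3),np.uint8);o[:,:420]=a;o[:,420:]=b;cv2.imwrite("pics/a2.png",cv2.resize(o,(800,325)))
E
```

```text
time: 1.7
ee_pos: [0.5725, -0.0858, 0.231]
tool_rot: [0.0, 0.117, 0.993, -0.0]
contact_force: [0.5, 0.1, -0.2]
width: 0.0398
gripper_force: 0.0
time: 2.5
ee_pos: [0.5718, -0.0828, 0.1317]
tool_rot: [0.0, 0.116, 0.993, -0.0]
contact_force: [-0.2, 0.6, 0.6]
width: 0.0397
gripper_force: 0.0
shift [-1.  -1.7 95.7] turn [ 0.    0.03 -0.02] target [ 0.5725 -0.0847  0.036 ] j [-0.16  0.49  1.8  -0.    0.85 -1.5 ] t 2.5
```

View pics/a2.png

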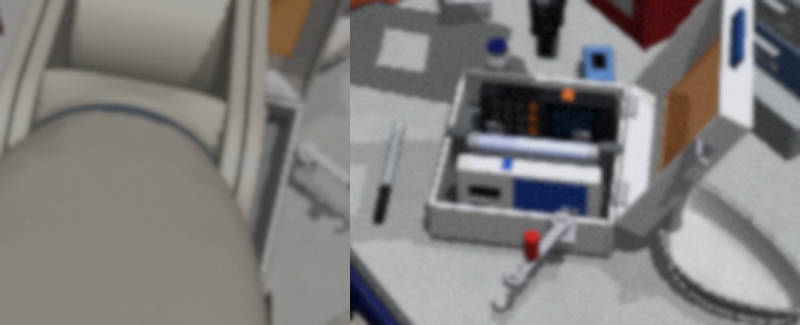

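The arm hides the top view. In the side view a fingertip hangs over the dark phone at about (545,50) and nothing has been touched. I'll descend and grip.

```bash
python3 -m handwheel '[[-1,-1.5,20,0,0,0,0.47],[-1,-1.5,40,0,0,0,0.47],[-1,-1.5,60,0,0,0,0.47],[-1,-1.5,75,0,0,0,0.47],[-1,-1.5,85,0,0,0,0.47],[-1,-1.5,95,0,0,0,0.47],[-1,-1.5,95,0,0,0,0.47],[-1,-1.5,95,0,0,0,0.47]]'; python3 -m handwheel '[[0,0,0,0,0,0,0.1],[0,0,0,0,0,0,0.1],[0,0,0,0,0,0,0.1],[0,0,0,0,0,0,0.1],[0,0,0,0,0,0,0.1],[0,0,0,0,0,0,0.1],[0,0,-3,0,0,0,0.1],[0,0,-6,0,0,0,0.1]]'
```

```text
time: 3.4
ee_pos: [0.5724, -0.0845, 0.0365]
tool_rot: [0.0, 0.116, 0.993, -0.0]
contact_force: [0.5, -0.3, 0.4]
width: 0.0403
gripper_force: 0.0
time: 4.2
ee_pos: [0.5717, -0.0844, 0.0422]
tool_rot: [-0.0, 0.116, 0.993, 0.0]
contact_force: [-0.4, -0.1, -2.2]
width: 0.0191
gripper_force: 58.5
```

```bash
python3 -m handwheel '[[0,0,-20,0,0,0,0.1],[0,0,-40,0,0,0,0.1],[0,0,-60,0,0,0,0.1],[0,0,-75,0,0,0,0.1],[0,0,-85,0,0,4,0.1],[0,0,-90,0,0,12,0.1],[0,0,-90,0,0,20,0.1],[0,0,-90,0,0,28,0.1]]'; python3 -m handwheel '[[0,0,0,0,0,8,0.1],[0,0,0,0,0,16,0.1],[0,0,0,0,0,24,0.1],[0,0,0,0,0,32,0.1],[0,0,0,0,0,40,0.1],[0,0,0,0,0,48,0.1],[0,0,0,0,0,56,0.1],[0,0,0,0,0,64,0.1]]';python3 -m handwheel '[[0,0,0,0,0,8,0.1],[0,0,0,0,0,16,0.1],[0,0,0,0,0,24,0.1],[0,0,0,0,0,32,0.1],[0,0,0,0,0,40,0.1],[0,0,0,0,0,48,0.1],[0,0,0,0,0,56,0.1],[0,0,0,0,0,64,0.1]]';python3 -m handwheel '[[0,0,0,0,0,8,0.1],[0,0,0,0,0,16,0.1],[0,0,0,0,0,22,0.1],[0,0,0,0,0,24,0.1],[0,0,0,0,0,24,0.1],[0,0,0,0,0,24,0.1],[0,0,0,0,0,24,0.1],[0,0,0,0,0,24,0.1]]';python3 - <<'E'
from h import *
import cv2
go(box(.008,.052,.036),76.7-180)
b,_=get_image("side");b=cv2.resize(b[130:290,200:400],None,fx=3.5,fy=3.5,interpolation=2);cv2.imwrite("pics/a3.png",b)
E
```

```text
time: 5.0
ee_pos: [0.5719, -0.0845, 0.1326]
tool_rot: [0.0, 0.356, 0.935, -0.0]
contact_force: [1.0, 0.5, -2.4]
width: 0.0189
gripper_force: 58.8
time: 5.8
ee_pos: [0.5717, -0.0844, 0.1322]
tool_rot: [-0.0, 0.797, 0.604, -0.0]
contact_force: [-0.4, 0.5, -1.6]
width: 0.0192
gripper_force: 58.8
time: 6.6
ee_pos: [0.5717, -0.0845, 0.1322]
tool_rot: [-0.0, 0.996, 0.09, -0.0]
contact_force: [-0.7, -0.1, -2.6]
width: 0.0189
gripper_force: 58.8
time: 7.4
ee_pos: [0.5721, -0.0845, 0.1323]
tool_rot: [0.0, 0.993, -0.116, -0.0]
contact_force: [0.1, -0.4, -1.9]
width: 0.0193
gripper_force: 58.8
shift [-1.6 -0.9 96.3] turn [0. 0. 0.] target [ 0.5707 -0.0832  0.036 ] j [-0.17  0.49  1.8  -0.    0.85  1.64] t 7.4
```

View pics/a3.png

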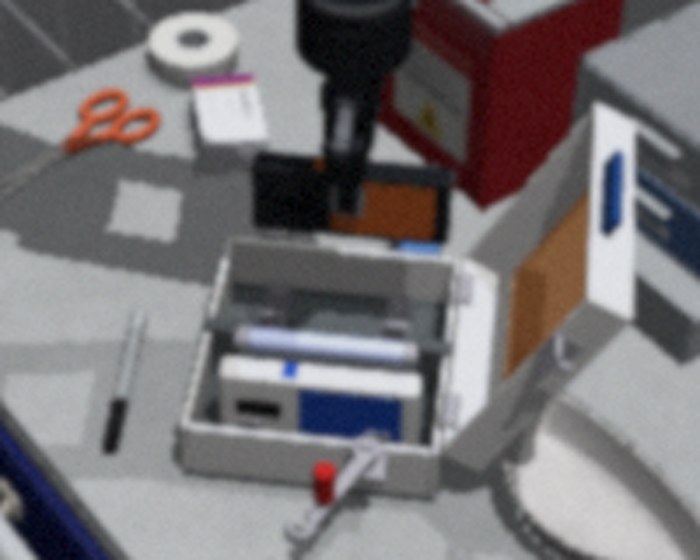

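The dark phone hangs level in the grip, turned, with its ends at about (255,200) and (450,205). The box below it is clear, so I'll lower it.

```bash
python3 -m handwheel '[[-4,0,20,0,0,0,0.1],[-4,0,40,0,0,0,0.1],[-4,0,55,0,0,0,0.1],[-4,0,65,0,0,0,0.1],[-4,0,74,0,0,0,0.1],[-4,0,82,0,0,0,0.1],[-4,0,88,0,0,0,0.1],[-4,0,93,0,0,0,0.1]]'; python3 -m handwheel '[[0,0,1,0,0,0,0.1],[0,0,2,0,0,0,0.1],[0,0,2.5,0,0,0,0.1],[0,0,2.5,0,0,0,0.1],[0,0,2.5,0,0,0,0.1],[0,0,2.5,0,0,0,0.1],[0,0,2.5,0,0,0,0.1],[0,0,2.5,0,0,0,0.1]]'
```

```text
time: 8.25
ee_pos: [0.5684, -0.0836, 0.039]
tool_rot: [0.0, 0.993, -0.116, 0.0]
contact_force: [0.9, -0.0, -1.2]
width: 0.0189
gripper_force: 58.8
time: 9.05
ee_pos: [0.5685, -0.0836, 0.0372]
tool_rot: [0.0, 0.993, -0.116, 0.0]
contact_force: [-0.9, 0.4, 4.4]
width: 0.0191
gripper_force: 59.4
```

Contact builds up at the seated height. I'll release, rise, and move over the white phone.

```bash
python3 -m handwheel '[[0,0,0,0,0,0,0.25],[0,0,0,0,0,0,0.35],[0,0,0,0,0,0,0.47],[0,0,0,0,0,0,0.47],[0,0,-20,0,0,0,0.47],[0,0,-50,0,0,0,0.47],[0,0,-80,0,0,0,0.47],[0,0,-100,0,0,0,0.47]]';python3 -c "
from h import *
go(box(.003,-.052,.135),76.7-180)"
```

```text
time: 9.85
ee_pos: [0.5688, -0.0837, 0.1387]
tool_rot: [0.0, 0.993, -0.116, 0.001]
contact_force: [0.9, 0.0, 0.0]
width: 0.04
gripper_force: 0.0
shift [ -3.2 103.1   3.7] turn [-0.01 -0.1  -0.03] target [ 0.542  -0.1833  0.135 ] j [-0.17  0.47  1.81 -0.    0.86  1.64] t 9.85
```

```bash
python3 -m handwheel '[[-1,30,0,0,0,0,0.47],[-2,65,0,0,0,0,0.47],[-3,90,0,0,0,0,0.47],[-3,103.5,0,0,0,0,0.47],[-3,103.5,10,0,0,0,0.47],[-3,103.5,25,0,0,0,0.47],[-3,103.5,40,0,0,0,0.47],[-3,103.5,50,0,0,0,0.47]]';python3 - <<'E'
from h import *
import cv2
go(box(.003,-.0522,.036),76.7-180)
b,_=get_image("side");b=cv2.resize(b[150:290,220:400],None,fx=4,fy=4,interpolation=2);cv2.imwrite("pics/a4.png",b)
E
```

```text
time: 10.65
ee_pos: [0.5406, -0.1822, 0.0844]
tool_rot: [-0.0, 0.993, -0.115, -0.001]
contact_force: [-0.5, -0.4, -0.1]
width: 0.0404
gripper_force: 0.0
shift [ 1.7  1.  48.4] turn [-0.02  0.16  0.04] target [ 0.5419 -0.1835  0.036 ] j [-0.35  0.55  1.83  0.    0.76  1.46] t 10.65
```

View pics/a4.png

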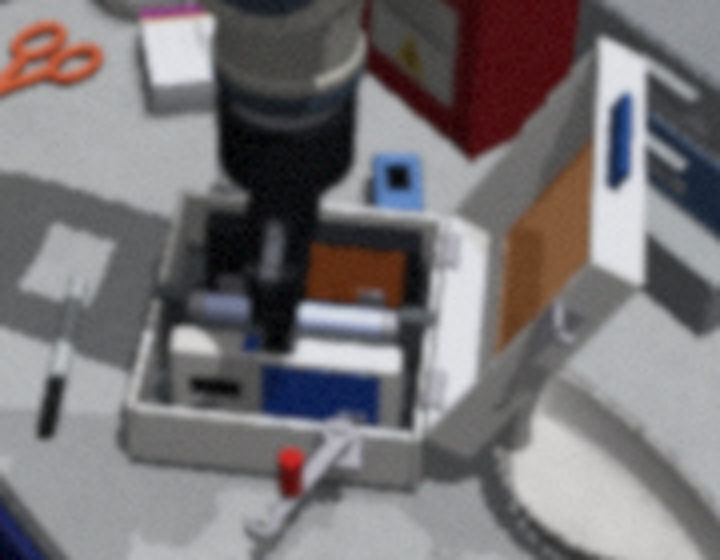

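The dark phone stands upright and turned, with its orange side showing at (355,275). The fingers are over the middle of the white phone at about (285,345), so I'll descend and grip.

```bash
python3 -m handwheel '[[1,0.7,10,0,0,0,0.47],[1,0.7,20,0,0,0,0.47],[1,0.7,30,0,0,0,0.47],[1,0.7,40,0,0,0,0.47],[1,0.7,46,0,0,0,0.47],[1,0.7,48,0,0,0,0.47],[1,0.7,48,0,0,0,0.47],[1,0.7,48,0,0,0,0.47]]'; python3 -m handwheel '[[0,0,0,0,0,0,0.1],[0,0,0,0,0,0,0.1],[0,0,0,0,0,0,0.1],[0,0,0,0,0,0,0.1],[0,0,0,0,0,0,0.1],[0,0,0,0,0,0,0.1],[0,0,-3,0,0,0,0.1],[0,0,-6,0,0,0,0.1]]'
```

```text
time: 11.5
ee_pos: [0.5425, -0.1846, 0.0391]
tool_rot: [0.0, 0.993, -0.116, 0.0]
contact_force: [-0.0, 0.7, -0.5]
width: 0.0402
gripper_force: 0.0
time: 12.3
ee_pos: [0.5418, -0.1844, 0.0447]
tool_rot: [-0.0, 0.993, -0.116, -0.0]
contact_force: [0.0, 0.8, -2.0]
width: 0.0193
gripper_force: 58.6
```

```bash
python3 -m handwheel '[[0,0,-20,0,0,0,0.1],[0,0,-40,0,0,0,0.1],[0,0,-60,0,0,0,0.1],[0,0,-75,0,0,0,0.1],[0,0,-90,0,0,-4,0.1],[0,0,-95,0,0,-12,0.1],[0,0,-95,0,0,-20,0.1],[0,0,-95,0,0,-28,0.1]]'; python3 -m handwheel '[[0,0,0,0,0,-8,0.1],[0,0,0,0,0,-16,0.1],[0,0,0,0,0,-24,0.1],[0,0,0,0,0,-32,0.1],[0,0,0,0,0,-40,0.1],[0,0,0,0,0,-48,0.1],[0,0,0,0,0,-56,0.1],[0,0,0,0,0,-64,0.1]]';python3 -m handwheel '[[0,0,0,0,0,-8,0.1],[0,0,0,0,0,-16,0.1],[0,0,0,0,0,-24,0.1],[0,0,0,0,0,-32,0.1],[0,0,0,0,0,-40,0.1],[0,0,0,0,0,-48,0.1],[0,0,0,0,0,-56,0.1],[0,0,0,0,0,-64,0.1]]';python3 -m handwheel '[[0,0,0,0,0,-8,0.1],[0,0,0,0,0,-16,0.1],[0,0,0,0,0,-22,0.1],[0,0,0,0,0,-24,0.1],[0,0,0,0,0,-24,0.1],[0,0,0,0,0,-24,0.1],[0,0,0,0,0,-24,0.1],[0,0,0,0,0,-24,0.1]]';python3 -c "
from h import *
go(np.array([.5418,-.1844,.041]),76.7)"
```

```text
time: 13.1
ee_pos: [0.5421, -0.1844, 0.1401]
tool_rot: [0.0, 0.991, 0.131, 0.0]
contact_force: [0.3, -0.3, -1.8]
width: 0.0192
gripper_force: 58.6
time: 13.9
ee_pos: [0.5419, -0.1844, 0.1397]
tool_rot: [-0.0, 0.772, 0.636, -0.0]
contact_force: [-0.2, -0.2, -2.4]
width: 0.0191
gripper_force: 58.6
time: 14.7
ee_pos: [0.5419, -0.1844, 0.1397]
tool_rot: [-0.0, 0.317, 0.948, 0.0]
contact_force: [-0.8, -0.4, -1.4]
width: 0.0191
gripper_force: 58.6
time: 15.5
ee_pos: [0.5422, -0.1845, 0.1398]
tool_rot: [-0.0, 0.116, 0.993, 0.0]
contact_force: [-0.0, -0.5, -1.5]
width: 0.019
gripper_force: 58.6
shift [ 0.4 -0.  98.8] turn [ 0.   -0.   -0.06] target [ 0.5418 -0.1844  0.041 ] j [-0.35  0.47  1.81 -0.    0.86 -1.69] t 15.5
```

```bash
python3 -m handwheel '[[0,0,20,0,0,0,0.1],[0,0,40,0,0,0,0.1],[0,0,55,0,0,0,0.1],[0,0,66,0,0,0,0.1],[0,0,76,0,0,0,0.1],[0,0,85,0,0,0,0.1],[0,0,92,0,0,0,0.1],[0,0,97,0,0,0,0.1]]'; python3 -m handwheel '[[0,0,1,0,0,0,0.1],[0,0,2,0,0,0,0.1],[0,0,3,0,0,0,0.1],[0,0,3.5,0,0,0,0.1],[0,0,3.5,0,0,0,0.1],[0,0,3.5,0,0,0,0.1],[0,0,3.5,0,0,0,0.1],[0,0,3.5,0,0,0,0.1]]'
```

```text
time: 16.3
ee_pos: [0.5423, -0.1845, 0.0423]
tool_rot: [-0.0, 0.116, 0.993, 0.0]
contact_force: [0.3, -0.1, -2.1]
width: 0.019
gripper_force: 58.7
time: 17.1
ee_pos: [0.5424, -0.1845, 0.0395]
tool_rot: [0.0, 0.116, 0.993, -0.0]
contact_force: [0.4, -0.5, -0.6]
width: 0.0193
gripper_force: 58.7
```

```bash
python3 -m handwheel '[[0,0,0.7,0,0,0,0.1],[0,0,1,0,0,0,0.2],[0,0,1,0,0,0,0.35],[0,0,1,0,0,0,0.47],[0,0,1,0,0,0,0.47],[0,0,-20,0,0,0,0.47],[0,0,-60,0,0,0,0.47],[0,0,-105,0,0,0,0.47]]'; python3 -m handwheel '[[0,0,-45,0,0,0,0.2],[0,0,-90,0,0,0,0],[0,0,-135,0,0,0,0],[0,0,-170,0,0,0,0],[0,0,-190,0,0,0,0],[0,0,-190,0,0,0,0],[0,0,-190,0,0,0,0],[0,0,-190,0,0,0,0]]'
python3 - <<'E'
from h import *
import cv2
def cloud(n,d):
    p=camera_params(n);K=p["K"];q=p["rotation"];r=R.from_quat([q[1],q[2],q[3],q[0]])
    V,U=np.mgrid[:420,:560];P=(r.apply(np.stack([(U-K[0,2])/K[0,0]*d,(V-K[1,2])/K[1,1]*d,d],-1).reshape(-1,3))+p["xyz"])[d.ravel()>0]
    c,s=np.cos(YAW),np.sin(YAW);e=P[:,:2]-C
    return np.c_[e@[c,s],e@[-s,c],P[:,2]]
A=np.r_[cloud("top",np.load("top0.npy")),cloud("side",np.load("side0.npy"))]
xs=np.arange(.10,.36,.02)
print("x    ",(xs*1e3).astype(int))
for y in np.arange(.12,-.18,-.02):
    print(int(round(y*1e3)),[int(1e3*A[m][:,2].max()) if (m:=(abs(A[:,0]-x)<.01)&(abs(A[:,1]-y)<.01)).any() else -1 for x in xs])
im=cv2.imread("pics/top0.png");T=cloud("top",np.load("top0.npy"))
for v in(104,106,108,110,112,114,117,120,125,135,150): print(v,T[v*560+326].round(3),end=";")
b,_=get_image("side");cv2.imwrite("pics/a5.png",cv2.resize(b[130:290,200:400],None,fx=4,fy=3.7,interpolation=2)[:600])
s=read_state();print(s["ee_pos"],s["joint_positions"].round(2))
E
```

```text
time: 17.9
ee_pos: [0.5411, -0.1841, 0.1441]
tool_rot: [-0.002, 0.116, 0.993, 0.0]
contact_force: [0.8, -1.2, -0.1]
width: 0.0402
gripper_force: 0.0
time: 18.7
ee_pos: [0.5414, -0.1842, 0.3325]
tool_rot: [-0.001, 0.116, 0.993, 0.0]
contact_force: [-0.0, -0.2, -0.3]
width: -0.0002
gripper_force: 0.0
x     [100 120 140 160 180 200 220 240 260 280 300 320 340]
120 [3, 2, 2, 4, 56, 153, 171, 171, 170, 172, 171, 170, 170]
100 [87, 127, 161, 202, 201, 189, 154, 171, 170, 171, 171, 170, 50]
80 [93, 121, 161, 202, 200, 190, 55, 165, 170, 171, 169, 52, 50]
60 [57, 73, 108, 201, 202, 191, 50, 56, 158, 170, 51, 51, 50]
40 [57, 69, 107, 202, 211, 190, 3, 42, 57, 51, 51, 52, 50]
20 [55, 70, 110, 202, 213, 189, 2, 3, 4, 51, 51, 51, 50]
0 [54, 68, 107, 201, 213, 189, 2, 2, 3, 3, 51, 51, 50]
-20 [55, 70, 109, 202, 214, 189, 2, 3, 4, 3, 4, 51, 52]
-40 [57, 72, 107, 202, 212, 190, 4, 3, 2, 3, 3, 46, 51]
-60 [58, 71, 105, 200, 201, 190, 35, 2, 2, 3, 3, 41, 48]
-80 [59, 70, 106, 200, 202, 190, 35, 35, 1, 3, 16, 18, 4]
-100 [88, 126, 165, 202, 199, 190, 5, 36, 33, 4, 14, 18, 15]
-120 [2, 4, 163, 170, 4, 4, 5, 16, 34, 2, 2, 13, 17]
-140 [3, 4, 3, 34, 34, 28, 14, 16, 34, 34, 2, 4, 17]
-160 [3, 2, 3, 5, 34, 34, 36, 33, 34, 32, 4, 3, 3]
104 [ 0.319 -0.469  0.2  ];106 [0.013 0.607 0.228];108 [0.014 0.605 0.217];110 [0.014 0.602 0.209];112 [0.018 0.603 0.189];114 [0.017 0.604 0.18 ];117 [0.019 0.603 0.161];120 [0.017 0.604 0.147];125 [0.018 0.603 0.117];135 [0.022 0.598 0.045];150 [ 0.014  0.537 -0.001];[ 0.54144752 -0.18421949  0.33244927] [-0.35  0.24  1.64 -0.    1.26 -1.69]
```

View pics/a5.png

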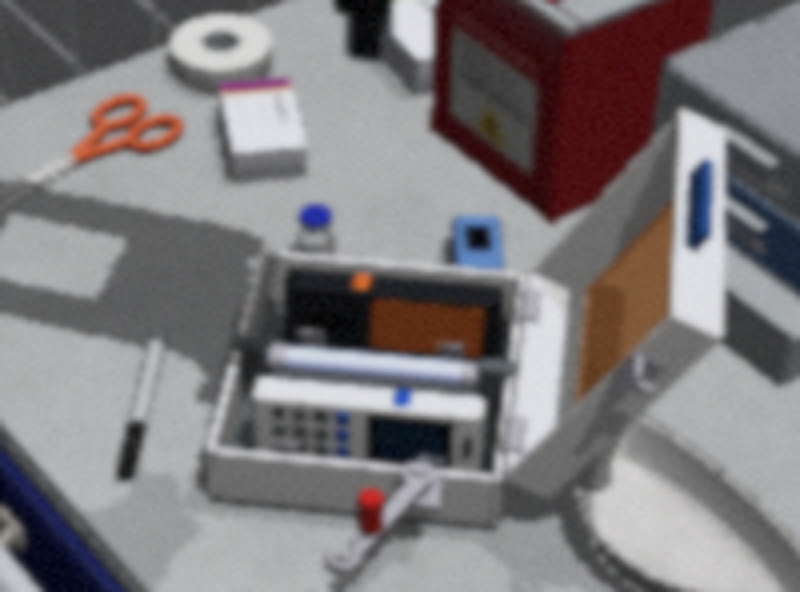

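Both phones stand turned in their cradles: white at (370,420), dark at (400,310). The cover's outer edge is near box x ≈ 0.20 m, z ≈ 0.19 m, and the space behind it is free, so I'll move there.

```bash
python3 -c "
from h import *
go(box(.235,-.02,.165),76.7)
for x,z in((.235,.165),(.195,.185),(.15,.2),(.1,.21),(.05,.21),(0,.2)): print(box(x,-.02,z).round(3))"
```

```text
shift [-232.8   33.1  166.7] turn [ 0.02 -0.18 -0.03] target [ 0.7751 -0.2055  0.165 ] j [-0.35  0.24  1.64 -0.    1.26 -1.69] t 18.75
[ 0.775 -0.206  0.165]
[ 0.736 -0.196  0.185]
[ 0.692 -0.186  0.2  ]
[ 0.644 -0.174  0.21 ]
[ 0.595 -0.163  0.21 ]
[ 0.546 -0.151  0.2  ]
```

```bash
python3 -m handwheel '[[-40,6,0,0,0,0,0],[-85,12,0,0,0,0,0],[-130,20,0,0,0,0,0],[-175,27,0,0,0,0,0],[-215,33,0,0,0,0,0],[-233,33,0,0,0,0,0],[-233,33,20,0,0,0,0],[-233,33,50,0,0,0,0]]'; python3 -m handwheel '[[0,0,30,0,0,0,0],[0,0,60,0,0,0,0],[0,0,85,0,0,0,0],[0,0,105,0,0,0,0],[0,0,115,0,0,0,0],[0,0,115,0,0,0,0],[0,0,115,0,0,0,0],[0,0,115,0,0,0,0]]'
```

```text
time: 19.55
ee_pos: [0.7778, -0.2062, 0.2833]
tool_rot: [0.001, 0.116, 0.993, -0.0]
contact_force: [0.3, 0.0, -0.2]
width: 0.0001
gripper_force: 0.0
time: 20.35
ee_pos: [0.7774, -0.2063, 0.1709]
tool_rot: [0.001, 0.116, 0.993, -0.0]
contact_force: [-0.1, 0.0, 0.1]
width: -0.0
gripper_force: 0.0
```

```bash
python3 -m handwheel '[[12,0,0,0,0,0,0],[24,0,-2,0,0,0,0],[36,0,-6,0,0,0,0],[48,0,-11,0,0,0,0],[60,0,-16,0,0,0,0],[72,0,-20,0,0,0,0],[84,0,-24,0,0,0,0],[96,0,-28,0,0,0,0]]'; python3 -m handwheel '[[12,0,-3,0,0,0,0],[24,0,-5,0,0,0,0],[36,0,-6,0,0,0,0],[48,0,-6,0,0,0,0],[60,0,-6,0,0,0,0],[72,0,-4,0,0,0,0],[84,0,-2,0,0,0,0],[96,0,0,0,0,0,0]]'
```

```text
time: 21.15
ee_pos: [0.6821, -0.1837, 0.1977]
tool_rot: [-0.0, 0.116, 0.993, 0.0]
contact_force: [1.5, -0.9, -0.6]
width: 0.0001
gripper_force: 0.5
time: 21.95
ee_pos: [0.5886, -0.1615, 0.197]
tool_rot: [-0.0, 0.116, 0.993, 0.0]
contact_force: [0.7, -1.1, -0.1]
width: 0.0
gripper_force: 0.1
```

```bash
python3 -m handwheel '[[12,0,2,0,0,0,0],[24,0,4,0,0,0,0],[36,0,7,0,0,0,0],[48,0,10,0,0,0,0],[56,0,12,0,0,0,0],[56,0,0,0,0,0,0],[56,0,-20,0,0,0,0],[56,0,-40,0,0,0,0]]';  python3 - <<'E'
from h import *
import cv2
b,_=get_image("side");cv2.imwrite("pics/a6.png",cv2.resize(b[130:290,200:400],None,fx=3,fy=3,interpolation=2))
go(box(.05,-.19,.25),76.7)
E
```

```text
time: 22.75
ee_pos: [0.5357, -0.1491, 0.2388]
tool_rot: [0.0, 0.116, 0.993, -0.0]
contact_force: [-1.0, -0.4, 0.7]
width: 0.0001
gripper_force: 0.0
shift [ -59.  -169.7   -7.2] turn [-0.02  0.36 -0.03] target [ 0.5559 -0.3284  0.25  ] j [-0.29  0.31  1.77  0.    1.05 -1.63] t 22.8
```

View pics/a6.png

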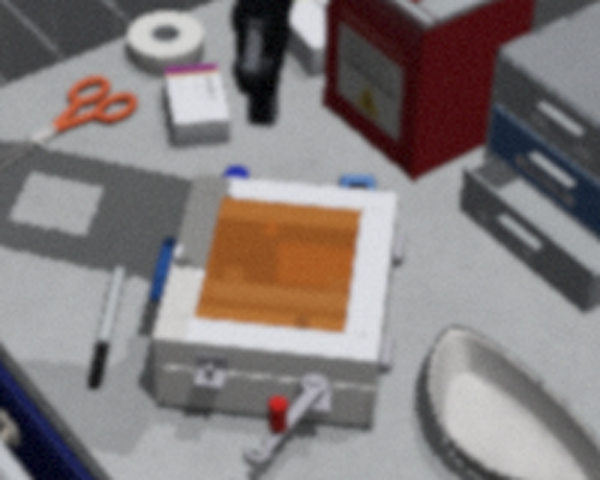

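The cover has come down shut. The hook still stands out, with the red knob at crop (278,412), so next I'll work out the arc for pushing the knob.

```bash
cat >> h.py <<'E'
d=np.array([-.565,.825])
def knob(phi,off): return np.array([.040-.055*np.cos(phi),-.108-.055*np.sin(phi)])-off*d
E
python3 - <<'E'
from h import *
import cv2
im,D=get_image("top");V=w("top",371,213,d=D);print(V)
go(box(*knob(1.15,.034),.24),111)
E
```

```text
[ 0.45409763 -0.16828129  0.5729623 ]
shift [ -45.7 -166.     1.4] turn [ -0.14   0.36 -34.32] target [ 0.5439 -0.3217  0.24  ] j [-0.29  0.31  1.78 -0.    1.05 -1.63] t 22.85
```

```bash
sed -i 's/^d=.*/a=np.radians(113.3);d=np.array([np.cos(a),np.sin(a)])/' h.py
python3 - <<'E'
from h import *
go(box(*knob(1.15,.034),.24),100)
E
python3 -m handwheel '[[-6,-20,0,0,0,-4,0],[-14,-50,0,0,0,-8,0],[-22,-80,0,0,0,-13,0],[-30,-110,0,0,0,-18,0],[-38,-140,0,0,0,-23,0],[-40,-165,0,0,0,-23,0],[-40,-169,0,0,0,-23,0],[-40,-169,0,0,0,-23,0]]'
python3 - <<'E'
from h import *
import cv2
go(box(*knob(1.15,.034),.072),100)
b,_=get_image("side");cv2.imwrite("pics/a7.png",cv2.resize(b[150:310,200:400],None,fx=3.5,fy=3.5,interpolation=2))
E
```

```text
shift [ -39.9 -169.2    1.4] turn [ -0.1    0.37 -23.32] target [ 0.5376 -0.3235  0.24  ] j [-0.29  0.31  1.78 -0.    1.05 -1.63] t 22.85
time: 23.65
ee_pos: [0.535, -0.323, 0.2369]
tool_rot: [-0.0, -0.084, 0.997, 0.0]
contact_force: [0.6, -0.3, 0.8]
width: 0.0002
gripper_force: 0.0
shift [ -2.5  -1.  164.9] turn [ 0.03 -0.02 -0.42] target [ 0.5376 -0.3235  0.072 ] j [-0.56  0.42  1.63  0.    1.1  -2.3 ] t 23.65
```

View pics/a7.png

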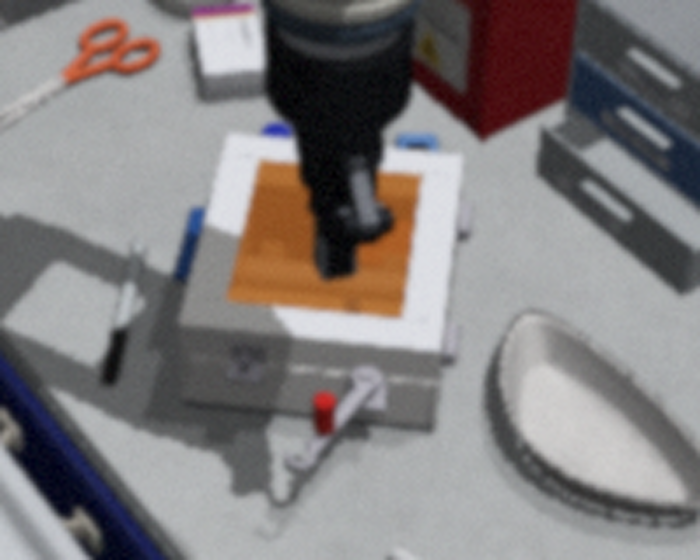

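The cover lies shut and flush, and the open fingertips hang above the near side at about (335,275). The red knob is at (325,410). I'll descend beside it.

```bash
python3 -m handwheel '[[-2,-1,30,0,0,0,0],[-2,-1,65,0,0,0,0],[-2,-1,95,0,0,0,0],[-2,-1,120,0,0,0,0],[-2,-1,140,0,0,0,0],[-2,-1,155,0,0,0,0],[-2,-1,164,0,0,0,0],[-2,-1,164,0,0,0,0]]'
python3 - <<'E'
from h import *
s=read_state();q=s["tool_rot"];T=R.from_quat([q[1],q[2],q[3],q[0]]);print(s["ee_pos"],s["contact_force"])
for phi in np.r_[1.15:-.06:-.1]: print(round(phi,2),(T.inv().apply(box(*knob(phi,.0215),.073)-s["ee_pos"])*1e3).round(1))
E
```

```text
time: 24.5
ee_pos: [0.537, -0.3224, 0.0724]
tool_rot: [-0.001, -0.085, 0.996, 0.001]
contact_force: [0.8, -0.1, -0.2]
width: 0.0001
gripper_force: 0.0
[ 0.53702198 -0.32236552  0.07240965] [ 0.77832464 -0.14146471 -0.23717662]
1.15 [-0.3 11.3 -0.6]
1.05 [ 3.2 15.5 -0.6]
0.95 [ 6.3 20.1 -0.6]
0.85 [ 9.  24.9 -0.5]
0.75 [11.1 30.  -0.5]
0.65 [12.7 35.2 -0.5]
0.55 [13.8 40.6 -0.5]
0.45 [14.3 46.1 -0.5]
0.35 [14.3 51.6 -0.5]
0.25 [13.8 57.  -0.5]
0.15 [12.7 62.4 -0.5]
0.05 [11.  67.7 -0.5]
-0.05 [ 8.9 72.7 -0.5]
```

```bash
python3 -m handwheel '[[0,6,0,0,0,0,0],[0,11,0,0,0,0,0],[3,15.5,0,0,0,0,0],[6,20,0,0,0,0,0],[9,25,0,0,0,0,0],[11,30,0,0,0,0,0],[12.5,35,0,0,0,0,0],[14,40.5,0,0,0,0,0]]'; python3 -m handwheel '[[0,5.5,0,0,0,0,0],[0,11,0,0,0,0,0],[-0.5,16,0,0,0,0,0],[-1.5,22,0,0,0,0,0],[-3,27,0,0,0,0,0],[-3.5,29,0,0,0,0,0],[-3.5,29,0,0,0,0,0],[-3.5,29,0,0,0,0,0]]'
```

```text
time: 25.3
ee_pos: [0.5166, -0.2851, 0.0734]
tool_rot: [0.0, -0.084, 0.996, 0.0]
contact_force: [-0.3, -1.0, 0.3]
width: -0.0003
gripper_force: 0.6
time: 26.1
ee_pos: [0.5152, -0.2578, 0.0734]
tool_rot: [-0.0, -0.085, 0.996, -0.001]
contact_force: [-3.5, -9.7, -1.4]
width: -0.0001
gripper_force: 4.3
```

```bash
python3 - <<'E'
from h import *
import cv2
s=read_state();q=s["tool_rot"];T=R.from_quat([q[1],q[2],q[3],q[0]])
for phi in (.1,0,-.05): print(phi,(T.inv().apply(box(*knob(phi,.0215),.073)-s["ee_pos"])*1e3).round(1))
b,_=get_image("side");cv2.imwrite("pics/a8.png",cv2.resize(b[190:310,230:380],None,fx=5,fy=5,interpolation=2))
E
```

```text
0.1 [ 1.3 -2.2  0.4]
0 [-0.6  2.9  0.4]
-0.05 [-1.7  5.4  0.4]
```

View pics/a8.png

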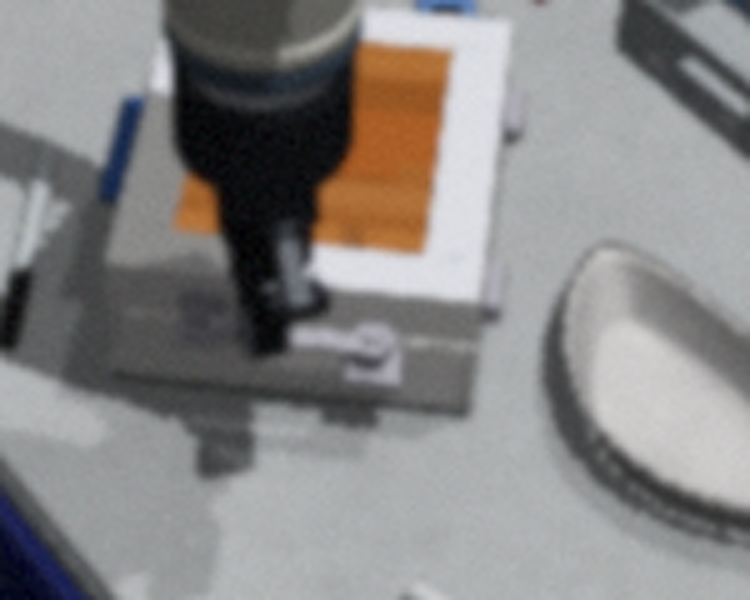

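The hook arm lies nearly along the box side. I'll press a little further, watching the force.

```bash
python3 -m handwheel '[[-0.3,1,0,0,0,0,0],[-0.5,2,0,0,0,0,0],[-0.5,3,0,0,0,0,0],[-0.5,3,0,0,0,0,0],[-0.5,3,0,0,0,0,0],[-0.5,3,0,0,0,0,0],[-0.5,3,0,0,0,0,0],[-0.5,3,0,0,0,0,0]]'; python3 -m handwheel '[[-0.3,1,0,0,0,0,0],[-0.5,2,0,0,0,0,0],[-0.5,3,0,0,0,0,0],[-0.5,3,0,0,0,0,0],[-0.5,3,0,0,0,0,0],[-0.5,3,0,0,0,0,0],[-0.5,3,0,0,0,0,0],[-0.5,3,0,0,0,0,0]]'
```

```text
time: 26.95
ee_pos: [0.5153, -0.2572, 0.0735]
tool_rot: [0.0, -0.085, 0.996, -0.003]
contact_force: [-5.7, -22.1, -4.0]
width: -0.0001
gripper_force: 10.2
time: 27.75
ee_pos: [0.5155, -0.2567, 0.0737]
tool_rot: [0.001, -0.085, 0.996, -0.005]
contact_force: [-8.5, -34.9, -6.7]
width: 0.0002
gripper_force: 16.4
```

It has reached a hard stop. I'll back off, rise clear and look.

```bash
python3 -m handwheel '[[0,-8,0,0,0,0,0],[0,-20,0,0,0,0,0],[0,-32,0,0,0,0,0],[0,-40,-20,0,0,0,0],[0,-40,-60,0,0,0,0],[0,-40,-100,0,0,0,0],[0,-40,-140,0,0,0,0],[0,-40,-170,0,0,0,0]]'; python3 -m handwheel '[[-20,-40,0,0,0,0,0],[-20,-85,-10,0,0,0,0],[-20,-130,-10,0,0,0,0],[-20,-160,-10,0,0,0,0],[-20,-180,-10,0,0,0,0],[-20,-180,-10,0,0,0,0],[-20,-180,-10,0,0,0,0],[-20,-180,-10,0,0,0,0]]'
python3 - <<'E'
from h import *
import cv2
a,D=get_image("top");b,_=get_image("side")
b=cv2.resize(b[190:300,250:350],(400,440),interpolation=2);a=cv2.resize(a[150:260,240:340+10],(400,400),interpolation=2)
a=cv2.resize(get_image("top")[0][150:260,270:370],(400,440),interpolation=2)
cv2.imwrite("pics/a9.png",np.hstack([a,b]))
for phi in(0,.1,.2):print(phi,[px(n,box(*(knob(phi,0)),.095)).round(1) for n in("top","side")])
for n,u0,v0 in(("top",270,150),("side",250,190)):
    im=get_image(n)[0].astype(int);m=(im[...,2]>130)&(im[...,1]<90)&(im[...,0]<90);v,u=np.nonzero(m[v0:v0+110,u0:u0+100]);print(n,len(u),u.mean()+u0,v.mean()+v0)
E
```

```text
time: 28.55
ee_pos: [0.5229, -0.2902, 0.2462]
tool_rot: [0.001, -0.085, 0.996, -0.001]
contact_force: [0.3, -0.7, -0.1]
width: -0.0001
gripper_force: 0.0
time: 29.35
ee_pos: [0.572, -0.4627, 0.2532]
tool_rot: [-0.0, -0.085, 0.996, 0.0]
contact_force: [0.0, -0.4, -0.0]
width: -0.0002
gripper_force: 0.0
0 [array([345.5, 221.5]), array([279.7, 244.4])]
0.1 [array([347.9, 222. ]), array([279.4, 246.2])]
0.2 [array([350.4, 222.2]), array([279.4, 248.1])]
top 27 346.8148148148148 221.5925925925926
side 450 286.29333333333335 214.24444444444444
```

View pics/a9.png

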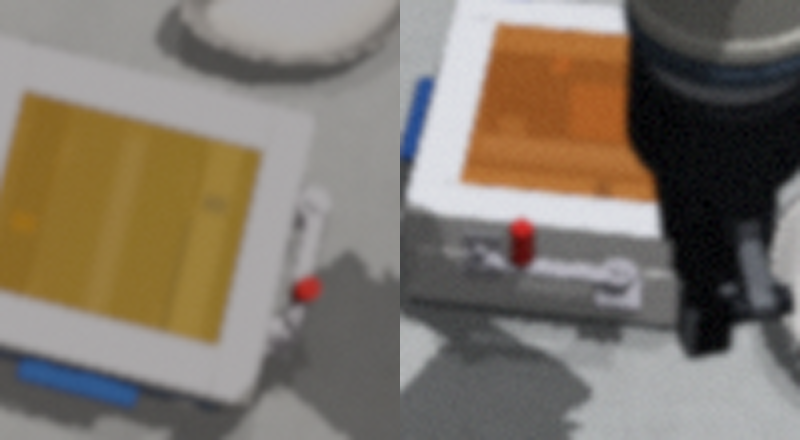

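The arm lies along the box side with its nose at the catch, at about (485,255). I'll check the hook angle numerically by comparing the knob blobs before and after.

```bash
python3 - <<'E'
from h import *
import cv2
from scipy.optimize import least_squares
I={("top",0):cv2.imread("pics/top0.png"),("side",0):cv2.imread("pics/side0.png"),("top",1):get_image("top")[0],("side",1):get_image("side")[0]}
win={("top",0):(355,200,30,25),("side",0):(280,255,30,22),("top",1):(335,210,30,25),("side",1):(265,238,30,25)}
O={}
for k,im in I.items():
    x,y,w_,h_=win[k];s=im[y:y+h_,x:x+w_].astype(float);m=np.clip(s[...,2]-s[...,:2].max(2)-20,0,None);v,u=np.mgrid[:h_,:w_]
    O[k]=np.array([(m*u).sum(),(m*v).sum()])/m.sum()+[x,y];print(k,O[k].round(2),m.sum())
zt={"top":.090,"side":.083}
def f(p):
    return np.concatenate([px(n,box(*knob(p[i],0),zt[n])+[p[2],p[3],0])-O[n,i] for n,i in O])
r=least_squares(f,[1.1,.05,0,0]);print(r.x.round(4),r.fun.round(2))
E
```

```text
('top', 0) [370.2  212.57] 2338.0
('side', 0) [292.34 265.84] 4080.0
('top', 1) [346.52 221.79] 2663.0
('side', 1) [280.41 248.46] 3716.0
[1.1687e+00 6.3800e-02 1.4000e-03 9.0000e-04] [-0.39 -0.22 -0.18  0.53 -0.31 -0.33 -0.3   0.47]
```

```bash
python3 - <<'E'
from h import *
import cv2
im,D=get_image("top");p=camera_params("top");K=p["K"];q=p["rotation"];r=R.from_quat([q[1],q[2],q[3],q[0]])
V,U=np.mgrid[:420,:560];P=r.apply(np.stack([(U-K[0,2])/K[0,0]*D,(V-K[1,2])/K[1,1]*D,D],-1).reshape(-1,3))+p["xyz"]
m=(abs(P[:,2]-.082)<.006)&(np.hypot(*(P[:,:2]-C).T)<.135)
M=m.reshape(420,560).astype(np.uint8);M=cv2.morphologyEx(M,cv2.MORPH_OPEN,np.ones((7,7)))
Q=P[M.ravel()>0];print(len(Q),cv2.minAreaRect((Q[:,:2]*1e3).astype(np.float32)))
e=Q[:,:2]-C;print("plane z=a x+b y+c",np.linalg.lstsq(np.c_[e@[np.cos(YAW),np.sin(YAW)],e@[-np.sin(YAW),np.cos(YAW)],np.ones(len(Q))],Q[:,2],rcond=None)[0].round(4))
E
```

```text
6052 ((553.0206909179688, -133.01486206054688), (192.05316162109375, 172.4243927001953), 76.56839752197266)
plane z=a x+b y+c [0.0007 0.0011 0.0804]
```

```bash
python3 -c "
from station import *
print(hand_in())"
```

```text
the job is handed in; nothing more can be done
None
```

I turned both phones end for end and stood them back in their own cradles, shut the cover (measured flat), and pushed the hook to a hard stop at an estimated 0.03–0.06 rad (limit 0.10); the job is handed in at about 30 s, but no verdict came back.

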